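# Bring the mark on a tile-rack board under the needle press and fold the hold-down flap

## Robot

A 6-joint arm with a two-finger parallel gripper is mounted at the origin on the work surface. World frame = base frame: x ahead of the robot, y to its left, z up, the work surface at z = 0. Lengths are in m, angles in rad, forces in N, time in s.
With the tool pointing down it reaches from about 0.375 to 0.9 m from the base axis. Payload 3.1 kg.
Tool frame: the origin (TCP) lies at the very end of the fingers, on their centre line; the grasp point (between the pads) lies 19 mm behind it; x points along the fingers, y is the direction in which the jaws open and shut, and the axes are right-handed (so a half turn about x gives the same grasp; the last joint's range is limited). The gripper opens to 85 mm and grips with 20 to 120 N. Pads are 22 mm wide; open, the fingers measure 114 mm over their backs; the gripper's body (76 mm by 85 mm) begins 54 mm behind the grasp point. The pads swing forward as they close: fully open they stand 13 mm farther back than shut.
Start: joints at [0.955, 0.527, 1.433, -0, 1.181, -0.178], TCP at [0.265, 0.566, 0.231] pointing down, gripper open.
Joint ranges: [-3.08, 3.08], [-0.75, 2.2], [0.22, 2.44], [-1.43, 4.57], [0, 2.65], [-2.85, 2.85]. Speed limits (rad/s): [2.79, 2.79, 3.14, 3.14, 3.14, 3.14].

## Interface

Orientations are given as a unit quaternion [x, y, z, w].
In Python, from station import sense, snapshot, camera_model, sign_off gives the robot as it stands.
- The arm moves only by the tool step_arm, never from a script. Its argument "increments" is one flat list of numbers, 5 for each row, row after row: the shift along the tool's x, y, z in units of 60 mm (1.0 is 60 mm), then the turn about the tool's x in units of 5 degrees (1.0 is 5 degrees), then the closure, from 0 (fully open) to 1 (shut). A call has exactly 5 rows; each row is the pose to reach, as a shift and turn from the pose measured when the call began, along the tool's axes at that moment; what a row does not reach only later rows make up. A row lasts 1/8 s, in which the tool goes at most 62.5 mm and 10.7 degrees, less where a joint would pass 70% of its speed; a pose out of reach is approached as far as the arm can. A call with a gripper value outside its range is refused whole. The fingers move at their own pace and stop on an object; "grip_force" is the grip in N (left out, the last holds). Time passes only in rows, so rows that repeat a pose let the fingers close, or fill a call up. It gives the time, the measured TCP pose, the force and the opening at its end, in the units of the state.
- sense(): the state, without advancing time (a new reading comes with each control period).
- snapshot(name): name is "scene" or "top" or "wrist"; returns the picture (420x560x3 uint8, blue, green, red); there is no depth.
- camera_model(name): a dict with "vertical_fov" (degrees; the focal length in pixels is half the picture's height over the tangent of half this angle, whatever the lens; pixels are square), "cx", "cy" (the principal point, pixels), "R" (3x3) and "t" (3): a world point X has camera coordinates R X + t. Camera axes: x right, y down, z forward; pixel columns grow to the right and rows downward; lengths in m; the calibration is good to about 2 mm. A picture is of the moment at which its call begins: read the wrist's pose just before it. camera_model takes no time and is no camera call; for the wrist camera it gives the pose at the moment of the call.
- sign_off(): hands the job in, once; it reports no verdict.
The state is a dict: "t": time; "q": joint angles; "qd": joint speeds; "tau": joint torques, N m; "tcp_pos": TCP position; "tool_rot": TCP orientation; "force": force on the tool from outside, world axes, zero at the start; "ft_torque": the same for the moment, N m; "finger_gap": opening from 0.0 (shut) to 1.0 (fully open).
Only numpy, scipy, OpenCV 4.12 (cv2) and the standard library are available. Lean on these libraries where they do the work, as an engineer would, in place of code of your own. Each camera call takes 0.05 s, during which the arm holds its last target. There are 200 camera calls.

## Task

Slide the half-made wooden tile rack along the copper, flat and without lifting it, until the ring marked on it sits under the press's needle tip (the tip over the inside of the ring), with the board in line with the press arm and its rib on the open side away from the column. Then fold the press's hinged hold-down flap right down to its stop, so that it lies level over the board. Leave the lemon dish, tea glass holder and orange rack where they stand.

Things in the scene. Friction and masses are not known exactly. Their poses are not given: they have to be found in the camera images.
- board: The work: loose half-made wooden tile rack, about 0.35 kg. A flat board 180 (x) x 80 (y) x 10 mm with one upright rib on it, 60 long (x) x 18 thick (y), its top at z 45 mm, centred at x = -50 mm, y = 0. Origin: centre of the board's underside; x runs lengthwise from the rib end to the marked end, z up.
- mark (a point): Centre of the incised ring (10 mm inside diameter) on the board's top face, at x = +65 mm, y = 0 of the board, 25 mm from its end.
- rib (a point): Point inside the rib, 9 mm under its top, on its centre (36 mm above the table): a place to grip it, fingers closing across its 18 mm along board y.
- press: Dark iron needle press fixed to the table (place and yaw vary). Origin: on the bare table right under the needle tip; z up; x runs from the needle to the column, so the open side is -x. Column 36 x 36 mm, centred at x = +85, 192 mm high. Foot 12 mm high: x 50 to 160, y -50 to +50 mm, with a strip (x 85 to 130 mm) running on to y +138 mm.
- needle_tip (a point): The needle's tip, 25 mm above the table, pointing down, 15 mm over a board below it. Axes as the press. The 6 mm needle goes up to z 60 mm into a quill of 22 mm diameter, which hangs from an overhead arm along press x (-20 to +95 mm, 36 mm wide, z 150 to 186 mm); a crank knob stands out to y +80 mm at x 85 mm.
- flap (a joint): Angle of the hold-down flap, rad: 0 = level (on its stop), pi/2 = upright, more = leaning outward, at most 2.0. Aluminium plate 80 wide (along press x) x 95 long x 6 mm thick; its stiff hinge stays where left; about 0.13 N m turns it. Level, it covers press x -70 to +10, y +15 to +110 mm, underside 2 mm over the board's top.
- flap_hinge (a point): Middle of the flap's hinge axis, at press x = -30, y = +110, z = 15 mm; the axis runs along press x. Beside it a fixed bar, 10 mm high, at press x -75 to +130, y 114 to 138 mm.
- flap_edge (a point): Middle of the flap's free edge, 95 mm from the hinge axis. Its z axis is the normal of the flap's upper (outer) face, its y axis points to the hinge.
- dish: Loose white ceramic lemon dish, round, 92 mm across, 43 mm high with the lemons. Origin: centre of the underside. Not to be moved.
- holder: Loose brass tea glass holder with its glass, round, 72 mm across plus a small loop handle to 53 mm from the axis at its y side, 98 mm high. Origin: centre of the underside. Not to be moved.
- rack: Loose orange plastic tile rack with some white tiles, 60 (x) x 200 (y) mm, 64 mm high. Origin: centre of the underside. Not to be moved.
Not all that is in view belongs to the job. Leave any green or pink look-alike of the board alone.

How it is judged:
By the outcome, as a careful person would: the job done as asked, in the order asked, and still so for the second after the job is handed in, with the robot touching nothing.
It also fails if it takes over 64 s, if anything falls off the work surface, if the arm or the gripper's body presses on something with over 40 N, if the wrist force passes 120 N, or if a joint passes its speed limit or range.

## Working session

There is one attempt and no reset: what is moved stays moved. The work goes in short steps, Python scripts to look and compute and a tool call to move; the robot and the scene stay as the last step left them, time stands still between calls to the robot, and variables do not carry over. Pictures are saved under pics/ and viewed, about 8 in all and at most 12, crops included, and the job is handed in when it is done.

Besides the shell and the picture viewer there is one more tool, called as a command line: name --argument value ..., lists and objects as JSON in quotes. step_arm: Moves the arm, as the interface text tells. Its arguments: {"type":"object","properties":{"increments":{"type":"array","items":{"type":"number"}},"grip_force":{"type":"number"}},"required":["increments"]}

```bash
mkdir -p pics; ls
python3 - <<'E'
from station import *
import cv2
print(sense())
for n in("scene","top"):
    cv2.imwrite(f"pics/{n}0.png",snapshot(n)); print(n,camera_model(n))
E
```

```text
pics
{'t': 0.0, 'q': array([ 9.54499958e-01,  5.28456287e-01,  1.43393711e+00,  7.81424507e-06,
        1.18137182e+00, -1.78490228e-01]), 'qd': array([ 0.00055964, -0.00024508,  0.0008186 ,  0.00119821,  0.00210413,
        0.00079561]), 'tau': array([-6.24264776e-04, -4.42350125e+01, -1.78021860e+01, -9.92703008e-05,
        8.28812539e-03,  1.87333984e-05]), 'tcp_pos': array([0.26451033, 0.56546643, 0.23032861]), 'tool_rot': array([ 0.15284827,  0.69053155, -0.15426281,  0.68993229]), 'force': array([ 0.20343679, -0.08742901, -0.21461386]), 'ft_torque': array([ 0.039269  , -0.02081343,  0.02324907]), 'finger_gap': 0.9981948522779003}
scene {'vertical_fov': 47.52578662056331, 'cx': 283.64544413711735, 'cy': 216.83128844863674, 'R': array([[ 0.21914779,  0.97567485, -0.00573056],
       [ 0.84147426, -0.19197113, -0.50504272],
       [-0.49385758,  0.10585688, -0.86307532]]), 't': array([ 0.02262064, -0.3863401 ,  1.5411    ])}
top {'vertical_fov': 46.33419479150247, 'cx': 272.50250388467686, 'cy': 205.32893770543302, 'R': array([[-0.00242194, -0.99992262,  0.01220237],
       [-0.99745862,  0.00154671, -0.07123131],
       [ 0.07120693, -0.01234388, -0.99738518]]), 't': array([-0.11950467,  0.44355333,  1.27305225])}
```

View pics/scene0.png

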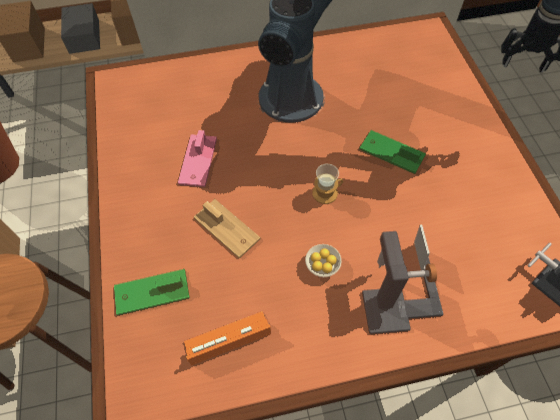

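View pics/top0.png

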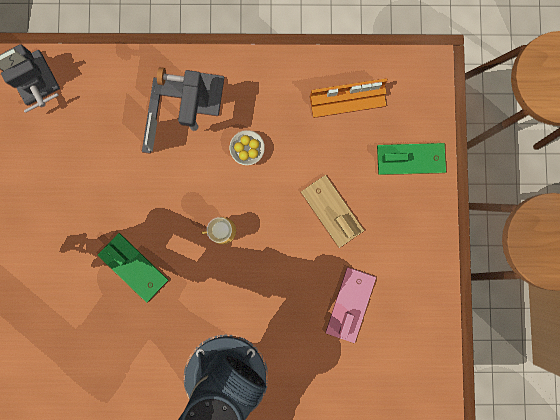

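The candidates are:
- wooden board: scene (227,228), top (332,211), natural wood with a ring at top (319,191). This is the one I want.
- pink look-alike: top (352,305)
- green look-alikes: top (132,267) and (412,158)

The press is at top (195,95). The tool at scene (555,275) is a different thing. I'll check with close crops.

```bash
cat > h.py <<'E'
import numpy as np, cv2
from station import *
from scipy.spatial.transform import Rotation as Ro
def K(c,h=420):
    return h/2/np.tan(np.radians(c["vertical_fov"])/2)
def p2w(c,u,v,z):
    f=K(c); d=c["R"].T@np.array([(u-c["cx"])/f,(v-c["cy"])/f,1.]); o=-c["R"].T@c["t"]
    return o+d*(z-o[2])/d[2]
def w2p(c,X):
    f=K(c); p=c["R"]@np.asarray(X,float)+c["t"]; return np.array([c["cx"]+f*p[0]/p[2],c["cy"]+f*p[1]/p[2]])
E
python3 - <<'E'
import cv2,numpy as np
t=cv2.imread("pics/top0.png"); 
a=cv2.resize(t[165:255,285:385],None,fx=4,fy=4,interpolation=cv2.INTER_CUBIC)
b=cv2.resize(t[60:160,135:235],None,fx=4,fy=4,interpolation=cv2.INTER_CUBIC)
o=np.zeros((400,800,3),np.uint8); o[:360,:400]=a; o[:,400:]=b
cv2.imwrite("pics/crop0.png",o)
E
```

```text
(no output)
```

View pics/crop0.png

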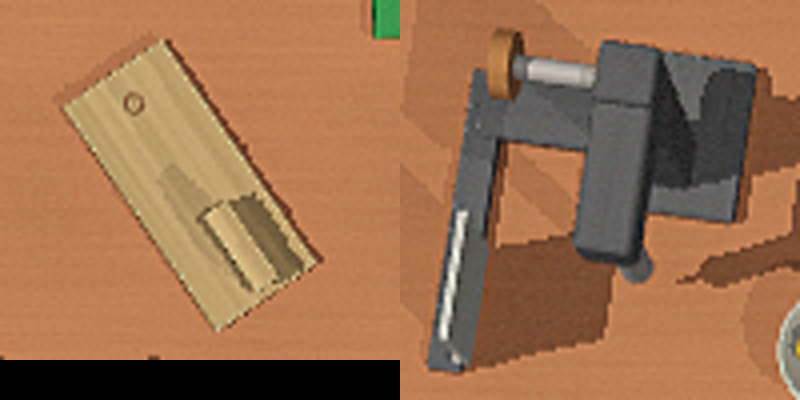

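Run:
```python
from h import *
from scipy.optimize import least_squares
c=camera_model("top")
def fit(P,U,g):
    def X(p):
        r=Ro.from_euler('z',p[2]).as_matrix(); return np.array([r@np.array(q)+[p[0],p[1],0] for q in P])
    s=least_squares(lambda p:np.concatenate([w2p(c,x)-u for x,u in zip(X(p),U)]),g,loss='soft_l1')
    print(np.round(s.x,4),np.degrees(s.x[2]),np.round(s.fun.reshape(-1,2),1).tolist()); return s.x
bu=[(163,40),(62,107),(217,331),(320,262),(133,103)]
bu=[(u/4+285-.4,v/4+165-.4) for u,v in bu]
bp=[(.09,-.04,.01),(.09,.04,.01),(-.09,.04,.01),(-.09,-.04,.01),(.065,0,.01)]
g=p2w(c,332,211,.01)
b=fit(bp,bu,[g[0],g[1],.5])
pu=[(603,40),(660,48),(575,250),(635,258),(755,65),(737,222),(428,368),(472,70)]
pu=[((u-400)/4+135-.4,v/4+60-.4) for u,v in pu]
pp=[(.095,.018,.186),(.095,-.018,.186),(-.02,.018,.186),(-.02,-.018,.186),(.16,-.05,.012),(.05,-.05,.012),(-.075,.138,.01),(.13,.138,.01)]
g=p2w(c,195,125,0)
p=fit(pp,pu,[g[0],g[1],-.1])
print("dish",p2w(c,247,148,.03),"holder",p2w(c,221,230,.095),"rack",p2w(c,348,98,.03))
R=Ro.from_euler('z',p[2]).as_matrix()
tgt=R@[-.065,0,0]+[p[0],p[1],0]; print("board target",tgt, "rib now",Ro.from_euler('z',b[2]).as_matrix()@[-.05,0,0]+[b[0],b[1],0],"rib tgt",R@[-.115,0,0]+[p[0],p[1],0])
s=sense(); print(Ro.from_quat(s["tool_rot"]).as_matrix())
# flap angle from scene/top
for a in (1.4,1.57,1.7,1.85,2.0):
    q=R@[-.07,.11-.095*np.cos(a),.015+.095*np.sin(a)]+[p[0],p[1],0]; q2=R@[.01,.11-.095*np.cos(a),.015+.095*np.sin(a)]+[p[0],p[1],0]
    print(a,w2p(c,q),w2p(c,q2),w2p(camera_model("scene"),q),w2p(camera_model("scene"),q2))
```

```text
[ 0.4293 -0.278   0.5995] 34.34800816337468 [[-0.3, -0.3], [0.2, -0.1], [0.4, 0.1], [-0.6, 0.1], [0.2, 0.2]]
[ 0.643   0.0791 -0.1275] -7.305429649051065 [[-0.7, 3.4], [0.4, 3.3], [-0.6, -0.7], [-0.1, -0.7], [0.6, -1.1], [-0.4, -0.4], [0.4, 0.4], [0.4, -0.1]]
dish [ 0.59307427 -0.05374836  0.03      ] holder [0.37717399 0.00721076 0.095     ] rack [ 0.726833   -0.32074161  0.03      ]
board target [0.5785595  0.08739094 0.        ] rib now [ 0.38803748 -0.30619825  0.        ] rib tgt [0.52896538 0.09374887 0.        ]
[[-1.11125658e-03  4.23955503e-01  9.05682337e-01]
 [-1.59867730e-03  9.05680986e-01 -4.23956832e-01]
 [-9.99998105e-01 -1.91901862e-03 -3.28675918e-04]]
1.4 [149.95602298 145.03415407] [154.58869088 113.2135787 ] [416.13126302 223.61539588] [423.95362152 252.68306869]
1.57 [143.31154788 144.10065097] [147.98145287 112.24688804] [422.67109931 222.79211441] [430.72868306 251.84378693]
1.7 [138.40578237 143.53256794] [143.09622078 111.70128656] [427.49560388 222.53200578] [435.71540103 251.54375343]
1.85 [133.08008027 143.0508405 ] [137.78492599 111.29630493] [432.73220695 222.63636173] [441.11463002 251.57346884]
2.0 [128.2501937  142.76649442] [132.95908706 111.14070303] [437.48379746 223.16777799] [445.99790959 252.00168793]
```

```bash
cat >> h.py <<'E'
def inc(targets):
    "targets: (x,y,z,yaw of tool y axis deg); prints shift units and turn units from the current pose"
    s=sense(); R=Ro.from_quat(s["tool_rot"]).as_matrix(); yaw=np.degrees(np.arctan2(R[1,1],R[0,1]))
    print("tcp",np.round(s["tcp_pos"],4),"yaw",round(yaw,2),"F",np.round(s["force"],1),"gap",round(s["finger_gap"],3),"t",round(s["t"],2))
    for x,y,z,a in targets:
        d=R.T@(np.array([x,y,z])-s["tcp_pos"])/.06; k=-((a-yaw+180)%360-180)/5
        print(np.round(d,3),round(k,2))
B=(0.4293,-0.278,34.3)
E
python3 - <<'E'
from h import *
from scipy.optimize import least_squares
c=camera_model("top")
pu=[(603,40),(660,48),(575,250),(635,258),(755,65),(737,222),(428,368),(472,70)]
pu=[((u-400)/4+135-.4,v/4+60-.4) for u,v in pu]
pp=[(.103,.018,.192),(.103,-.018,.192),(-.02,.018,.186),(-.02,-.018,.186),(.16,-.05,.012),(.05,-.05,.012),(-.075,.138,.01),(.13,.138,.01)]
def res(p):
    r=Ro.from_euler('z',p[2]).as_matrix(); return np.concatenate([w2p(c,r@np.array(q)+[p[0],p[1],0])-u for q,u in zip(pp,pu)])
s=least_squares(res,[.643,.079,-.127],loss='soft_l1'); print(s.x,np.degrees(s.x[2]),np.round(s.fun.reshape(-1,2),1).tolist())
# clearance check of board path
from math import *
W=[(0.4293,-0.278,34.3),(0.45,-0.20,74),(0.485,-0.03,74),(0.49,0.08,74),(0.465,0.14,40),(0.465,0.135,-7),(0.468,0.101,-7.3),(.5786,.0874,-7.3)]
def poly(x,y,t):
    t=radians(t);return np.array([(x+a*cos(t)-b*sin(t),y+a*sin(t)+b*cos(t)) for a,b in((.09,.04),(-.09,.04),(-.09,-.04),(.09,-.04))],np.float32)
for A,Bp in zip(W,W[1:]):
    m=[9,9]
    for f in np.linspace(0,1,21):
        P=poly(*[a+(b-a)*f for a,b in zip(A,Bp)])
        for i,(o,r) in enumerate((((.593,-.054),.046),((.377,.007),.036))):
            m[i]=min(m[i],-cv2.pointPolygonTest((P*1000),(o[0]*1000,o[1]*1000),True)/1000-r)
    print(Bp,np.round(m,3))
inc([(.42,.3,.23,25),(.46,.1,.23,-10),(.388,-.306,.2,-55.7)])
E
```

```text
[ 0.64151961  0.07932838 -0.13117882] -7.515992760277247 [[-0.6, -0.2], [0.6, -0.2], [-0.7, -0.1], [-0.2, -0.1], [0.7, -0.5], [-0.4, 0.3], [0.2, 0.8], [0.5, 0.3]]
(0.45, -0.2, 74) [0.06  0.089]
(0.485, -0.03, 74) [0.018 0.038]
(0.49, 0.08, 74) [0.024 0.014]
(0.465, 0.14, 40) [0.051 0.004]
(0.465, 0.135, -7) [0.099 0.024]
(0.468, 0.101, -7.3) [0.066 0.029]
(0.5786, 0.0874, -7.3) [0.052 0.029]
tcp [0.2646 0.5655 0.2304] yaw 64.92 F [-0.4  0.8  0.8] gap 1.002 t 0.1
[ 0.012 -2.91   4.222] 7.98
[ 0.016 -5.646  6.239] 14.98
[  0.528 -12.282   8.022] 24.12
```

step_arm --increments '[0,-0.6,0.85,1.6,0,0,-1.2,1.7,3.2,0,0,-1.75,2.55,4.8,0,0,-2.3,3.4,6.4,0,0,-2.9,4.2,8,0]'

```text
t: 0.72
tcp_pos: [0.4199, 0.2994, 0.2305]
tool_rot: [0.381, 0.595, -0.382, 0.595]
force: [0.1, 0.1, 0.7]
finger_gap: 0.999
```

```bash
python3 -c "
from h import *
inc([(.45,.05,.23,-15),(.388,-.306,.2,-55.7)])"
```

```text
tcp [0.4199 0.2994 0.2305] yaw 24.66 F [0.1 0.1 0.7] gap 0.999 t 0.72
[ 0.014 -1.278  3.987] 7.93
[ 0.525 -4.692  8.947] 16.07
```

step_arm --increments '[0,-0.25,0.8,1.6,0,0,-0.5,1.6,3.2,0,0,-0.75,2.4,4.8,0,0,-1.0,3.2,6.4,0,0,-1.3,4.0,8,0]'

```text
t: 1.35
tcp_pos: [0.4492, 0.0471, 0.2307]
tool_rot: [-0.563, -0.427, 0.564, -0.428]
force: [0.0, -0.2, -0.2]
finger_gap: 1.001
```

```bash
python3 -c "
from h import *
inc([(.388,-.306,.18,-55.7),(.388,-.306,.05,-55.7)])"
```

```text
tcp [0.4492 0.0471 0.2307] yaw -15.6 F [ 0.  -0.2 -0.2] gap 1.001 t 1.35
[0.856 0.601 5.942] 8.02
[3.022 0.602 5.938] 8.02
```

step_arm --increments '[0,0.1,0.95,1.6,0,0,0.2,1.9,3.2,0,0.2,0.3,2.85,4.8,0,0.4,0.4,3.8,6.4,0,0.6,0.5,4.75,8,0]'

```text
t: 1.98
tcp_pos: [0.4008, -0.2373, 0.1948]
tool_rot: [-0.676, -0.207, 0.676, -0.208]
force: [0.7, 0.0, 0.3]
finger_gap: 1.002
```

```bash
python3 -c "
from h import *
inc([(.388,-.306,.15,-55.7),(.388,-.306,.017,-55.7)])"
```

```text
tcp [ 0.4008 -0.2373  0.1948] yaw -55.89 F [0.7 0.  0.3] gap 1.002 t 1.98
[0.749 0.828 0.818] -0.04
[2.965 0.826 0.815] -0.04
```

step_arm --increments '[0.2,0.4,0.4,0,0,0.5,0.83,0.82,0,0,0.75,0.83,0.82,0,0,0.75,0.83,0.82,0,0,0.75,0.83,0.82,0,0]'

```text
t: 2.6
tcp_pos: [0.388, -0.3058, 0.1501]
tool_rot: [-0.676, -0.207, 0.676, -0.208]
force: [-0.1, 0.8, -0.4]
finger_gap: 0.999
```

Run:
```python
from h import *
inc([(.388,-.306,.017,-55.7)])
c=camera_model("wrist"); im=snapshot("wrist")
X=[.388,-.306,.045]; print("rib top pred",w2p(c,X), "mark pred",w2p(c,[.4293+.065*np.cos(.599),-.278+.065*np.sin(.599),.01]))
cv2.imwrite("pics/w1.png",im)
```

```text
tcp [ 0.388  -0.3058  0.1501] yaw -55.86 F [-0.1  0.8 -0.4] gap 0.999 t 2.6
[ 2.219e+00  1.000e-03 -1.000e-03] -0.03
rib top pred [280.61547146 209.40715793] mark pred [280.44972422  60.91254038]
```

View pics/w1.png

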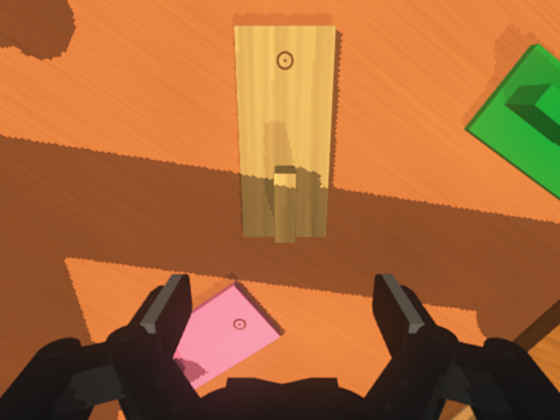

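The wrist view shows the wooden board with its ring at (285,60) and the rib top at about (285,208). That is 4 px (about 3 mm) to the right of the prediction, so I'll nudge +y by 2.5 mm. The pink look-alike at (235,330) is clear of the path.

step_arm --increments '[0.6,0.04,0,0,0,1.2,0.04,0,0,0,1.8,0.04,0,0,0,2.2,0.04,0,0,0,2.2,0.04,0,0,0]'

```text
t: 3.28
tcp_pos: [0.3894, -0.3072, 0.0177]
tool_rot: [-0.675, -0.208, 0.676, -0.208]
force: [0.2, 1.1, -0.2]
finger_gap: 0.999
```

step_arm --increments '[0,0,0,0,0.6,0,0,0,0,0.7,0,0,0,0,0.8,0,0,0,0,0.9,0,0,0,0,1]' --grip_force 50

```text
t: 3.9
tcp_pos: [0.3898, -0.3077, 0.0185]
tool_rot: [-0.675, -0.208, 0.676, -0.208]
force: [-0.1, 0.4, 6.4]
finger_gap: 0.202
```

step_arm --increments '[0,0,0,0,1,0,0,0,0,1,0,0,0,0,1,0,0,0,0,1,0,0,0,0,1]'

```text
t: 4.53
tcp_pos: [0.3898, -0.3077, 0.0185]
tool_rot: [-0.675, -0.208, 0.676, -0.208]
force: [-0.3, 0.8, 1.8]
finger_gap: 0.202
```

```bash
cat >> h.py <<'E'
def board(P,z):
    "board poses (cx,cy,deg) -> tool targets gripping the rib"
    inc([(x-.05*np.cos(np.radians(t)),y-.05*np.sin(np.radians(t)),z,t-90) for x,y,t in P])
E
python3 - <<'E'
from h import *
board([B,(.438,-.245,50),(.45,-.20,74),(.485,-.03,74)],sense()["tcp_pos"][2])
E
```

```text
tcp [ 0.3898 -0.3077  0.0185] yaw -55.79 F [-0.3  0.8  1.8] gap 0.202 t 4.53
[-0.    -0.038  0.01 ] -0.02
[-0.001 -0.186 -0.45 ] -3.16
[-0.002 -0.387 -1.199] -7.96
[-0.006 -2.402 -3.274] -7.96
```

step_arm --increments '[0.005,-0.05,-0.15,-1,1,0.005,-0.12,-0.33,-2.4,1,0.005,-0.21,-0.6,-4.2,1,0.005,-0.3,-0.9,-6.1,1,0.005,-0.39,-1.2,-8,1]'

```text
t: 5.15
tcp_pos: [0.4373, -0.2489, 0.0185]
tool_rot: [-0.562, -0.427, 0.563, -0.429]
force: [-0.7, -2.4, 3.1]
finger_gap: 0.197
```

Run:
```python
from h import *
board([(.45,-.20,74),(.485,-.03,74),(.49,.08,74),(.495,.14,74),(.475,.16,30)],sense()["tcp_pos"][2])
cv2.imwrite("pics/top1.png",cv2.resize(snapshot("top")[50:260,130:400],None,fx=2.8,fy=2.8,interpolation=cv2.INTER_CUBIC))
```

```text
tcp [ 0.4373 -0.2489  0.0185] yaw -15.49 F [-0.7 -2.4  3.1] gap 0.197 t 5.15
[-0.    -0.022 -0.009] 0.1
[-0.01  -0.217 -2.895] 0.1
[-0.017 -0.626 -4.684] 0.1
[-0.021 -0.813 -5.67 ] 0.1
[-0.025 -1.8   -6.141] 8.9
```

View pics/top1.png

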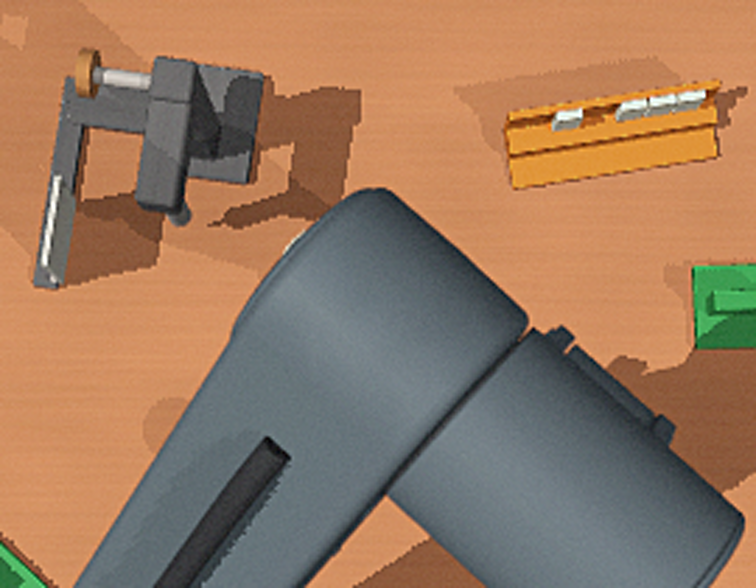

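step_arm --increments '[0.0,-0.08,-0.4,0,1,0.0,-0.15,-1.0,0,1,0.0,-0.2,-1.6,0,1,0,-0.25,-2.3,0,1,0,-0.27,-2.9,0,1]'

```text
t: 5.82
tcp_pos: [0.4688, -0.0752, 0.0185]
tool_rot: [-0.562, -0.427, 0.562, -0.431]
force: [-1.0, -5.2, 6.7]
finger_gap: 0.2
```

Run:
```python
from h import *
board([(.485,-.03,74),(.487,.08,74),(.495,.14,74),(.475,.16,30)],sense()["tcp_pos"][2])
im=snapshot("wrist");cv2.imwrite("pics/w2.png",im)
```

```text
tcp [ 0.4688 -0.0752  0.0185] yaw -15.26 F [-1.  -5.2  6.7] gap 0.2 t 5.83
[0.    0.052 0.036] 0.15
[-0.008 -0.398 -1.742] 0.15
[-0.012 -0.533 -2.741] 0.15
[-0.018 -1.518 -3.217] 8.95
```

View pics/w2.png

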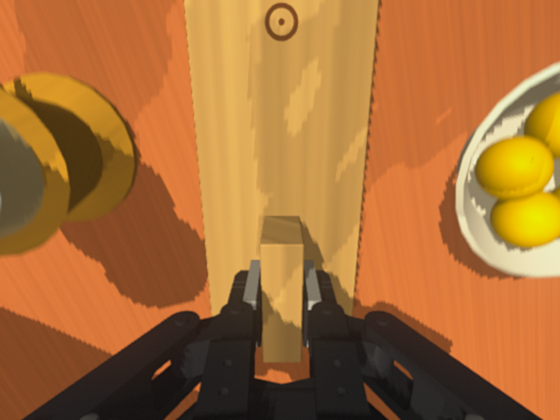

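step_arm --increments '[0,0.0,-0.4,0,1,0,-0.05,-0.95,0,1,0,-0.1,-1.5,0,1,0,-0.27,-2.1,0,1,0,-0.45,-2.75,0,1]'

```text
t: 6.5
tcp_pos: [0.487, 0.0943, 0.0185]
tool_rot: [0.562, 0.427, -0.562, 0.431]
force: [1.1, -5.8, 6.4]
finger_gap: 0.198
```

Run:
```python
from h import *
board([(.485,.15,50),(.475,.155,30),(.465,.145,10),(.462,.12,-7.5),(.468,.102,-7.5)],sense()["tcp_pos"][2])
```

```text
tcp [0.487  0.0943 0.0185] yaw -15.29 F [ 1.1 -5.8  6.4] gap 0.198 t 6.5
[-0.003 -0.625 -0.129] 4.94
[-0.006 -1.045 -0.331] 8.94
[-0.007 -1.329 -0.362] 12.94
[-0.007 -1.34  -0.19 ] 16.44
[-0.005 -1.164  0.073] 16.44
```

step_arm --increments '[0,-0.22,-0.04,1.7,1,0,-0.43,-0.08,3.4,1,0,-0.63,-0.13,5.1,1,0,-0.84,-0.23,6.9,1,0,-1.03,-0.33,8.7,1]'

```text
t: 7.12
tcp_pos: [0.4344, 0.1288, 0.0187]
tool_rot: [0.684, 0.186, -0.679, 0.19]
force: [2.7, -4.9, 6.0]
finger_gap: 0.201
```

Run:
```python
from h import *
board([(.475,.15,10),(.485,.13,-7.5),(.52,.1,-7.5),(.577,.0878,-7.5)],sense()["tcp_pos"][2])
```

```text
tcp [0.4344 0.1288 0.0187] yaw -59.16 F [ 2.7 -4.9  6. ] gap 0.201 t 7.12
[-0.002 -0.254  0.017] 4.17
[-0.    -0.103 -0.08 ] 7.67
[ 0.006  0.626 -0.325] 7.67
[ 0.015  1.287 -1.036] 7.67
```

step_arm --increments '[0,-0.12,0.01,1.7,1,0,-0.22,0.01,3.4,1,0,-0.2,-0.02,4.9,1,0,-0.15,-0.05,6.3,1,0,-0.1,-0.08,7.7,1]'

```text
t: 7.75
tcp_pos: [0.4328, 0.136, 0.0185]
tool_rot: [0.706, -0.051, -0.705, -0.047]
force: [-2.9, 1.9, 4.1]
finger_gap: 0.202
```

Run:
```python
from h import *
board([(.52,.1,-7.5),(.5671,.0891,-7.5),(.577,.0878,-7.5)],sense()["tcp_pos"][2])
```

```text
tcp [0.4328 0.136  0.0185] yaw -97.97 F [-2.9  1.9  4.1] gap 0.202 t 7.75
[ 0.004  0.4   -0.69 ] -0.09
[ 0.006  0.471 -1.492] -0.09
[ 0.006  0.47  -1.659] -0.09
```

step_arm --increments '[0,0.15,-0.25,-0.1,1,0,0.32,-0.55,-0.1,1,0,0.42,-0.9,-0.1,1,0,0.46,-1.25,-0.1,1,0,0.47,-1.5,-0.1,1]'

```text
t: 8.38
tcp_pos: [0.517, 0.095, 0.0186]
tool_rot: [-0.705, 0.048, 0.706, 0.045]
force: [-4.2, -0.1, 3.7]
finger_gap: 0.2
```

Run:
```python
from h import *
board([(.577,.0878,-7.5)],sense()["tcp_pos"][2])
c=camera_model("wrist"); im=snapshot("wrist")
s=sense();R=Ro.from_quat(s["tool_rot"]).as_matrix(); 
m=s["tcp_pos"]-.115*R[:,2]; m[2]=.01
print("mark pred",m,w2p(c,m),"tip pred",w2p(c,[.6415,.0793,.025]))
cv2.imwrite("pics/w3.png",im)
```

```text
tcp [0.517  0.095  0.0186] yaw -97.55 F [-4.2 -0.1  3.7] gap 0.2 t 8.38
[-0.    -0.012 -0.173] -0.01
mark pred [0.63469279 0.07953304 0.01      ] [279.43122097  13.84959495] tip pred [277.49092467 -18.29349404]
```

View pics/w3.png

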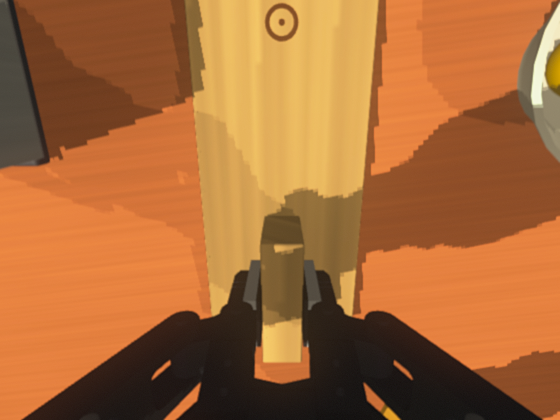

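step_arm --increments '[0,-0.01,-0.07,0,1,0,-0.02,-0.14,0,1,0,-0.02,-0.2,0,1,0,-0.02,-0.2,0,1,0,-0.02,-0.2,0,1]'

```text
t: 9.05
tcp_pos: [0.5324, 0.0943, 0.0186]
tool_rot: [0.707, -0.048, -0.704, -0.045]
force: [-1.3, 0.7, 1.2]
finger_gap: 0.202
```

Run:
```python
from h import *
board([(.577,.0878,-7.5)],sense()["tcp_pos"][2])
c=camera_model("scene"); im=snapshot("scene")
print("tip pred",w2p(c,[.6415,.0793,.025]),"ground ring",w2p(c,[.6415,.0793,.01]),"cam",-c["R"].T@c["t"])
cv2.imwrite("pics/s2.png",cv2.resize(im[180:350,270:470],None,fx=3.5,fy=3.5,interpolation=cv2.INTER_CUBIC))
```

```text
tcp [0.5324 0.0943 0.0186] yaw -97.56 F [-1.3  0.7  1.2] gap 0.202 t 9.05
[-0.     0.011  0.083] -0.01
tip pred [378.33455707 266.30268601] ground ring [377.36657863 268.73141139] cam [ 1.08122191 -0.25937257  1.13509675]
```

View pics/s2.png

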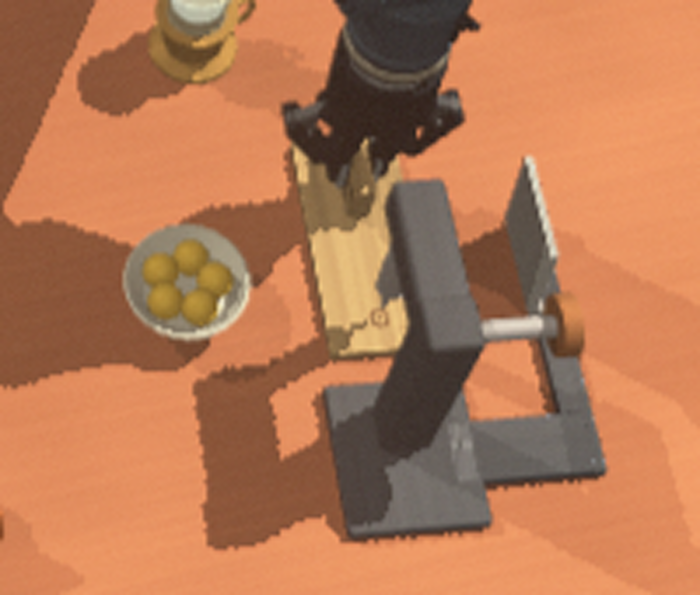

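Run:
```python
from h import *
c=camera_model("scene")
o=np.array([.6415,.0793]);a=np.radians(-7.5);R=np.array([[np.cos(a),np.sin(a)],[-np.sin(a),np.cos(a)]])
for n,u,v,z in (("ring",379,318,.01),("end-40",330,357,.01),("foot 50,-50",323,390,.012),("foot 160,-50",347,538,.012),("bar 130,138",606,470,.011)):
    w=p2w(c,270+(u-.5)/3.5-.3,180+(v-.5)/3.5-.3,z); print(n,np.round(w,4),"press frame",np.round(R@(w[:2]-o)*1000,1))
```

```text
ring [0.6462 0.079  0.01  ] press frame [4.7 0.3]
end-40 [0.6676 0.0348 0.01  ] press frame [ 31.7 -40.7]
foot 50,-50 [0.6915 0.0218 0.012 ] press frame [ 57.  -50.5]
foot 160,-50 [0.7976 0.0056 0.012 ] press frame [164.4 -52.7]
bar 130,138 [0.7912 0.1962 0.011 ] press frame [133.2 135.4]
```

step_arm --increments '[0,0,0,0,0.85,0,0,0,0,0.7,0,0,0,0,0.5,0,0,0,0,0.4,0,0,0,0,0.3]'

```text
t: 9.72
tcp_pos: [0.5328, 0.0943, 0.0187]
tool_rot: [0.707, -0.048, -0.704, -0.045]
force: [0.2, -0.9, 0.2]
finger_gap: 0.699
```

step_arm --increments '[-0.4,0,0,0,0.3,-1,0,0,0,0.3,-1.2,0,0.5,0,0.3,-1.2,0,1,0,0.3,-1.2,0,1.2,0,0.3]'

```text
t: 10.35
tcp_pos: [0.4593, 0.1044, 0.0905]
tool_rot: [0.707, -0.048, -0.704, -0.045]
force: [-0.8, -0.1, -1.0]
finger_gap: 0.703
```

Run:
```python
from h import *
inc([]); 
c=camera_model("wrist"); im=snapshot("wrist")
print("cam",-c["R"].T@c["t"],"ring pred at tip",w2p(c,[.6415,.0793,.01]),"tip pred",w2p(c,[.6415,.0793,.025]))
cv2.imwrite("pics/w4raw.png",im)
cv2.imwrite("pics/w4.png",cv2.resize(im[0:200,150:410],None,fx=3,fy=3,interpolation=cv2.INTER_CUBIC))
```

```text
tcp [0.4593 0.1044 0.0905] yaw -97.55 F [-0.8 -0.1 -1. ] gap 0.703 t 10.35
cam [0.54206232 0.09325897 0.23398514] ring pred at tip [281.4993518  -84.37213661] tip pred [ 281.60499903 -100.46212699]
```

View pics/w4.png

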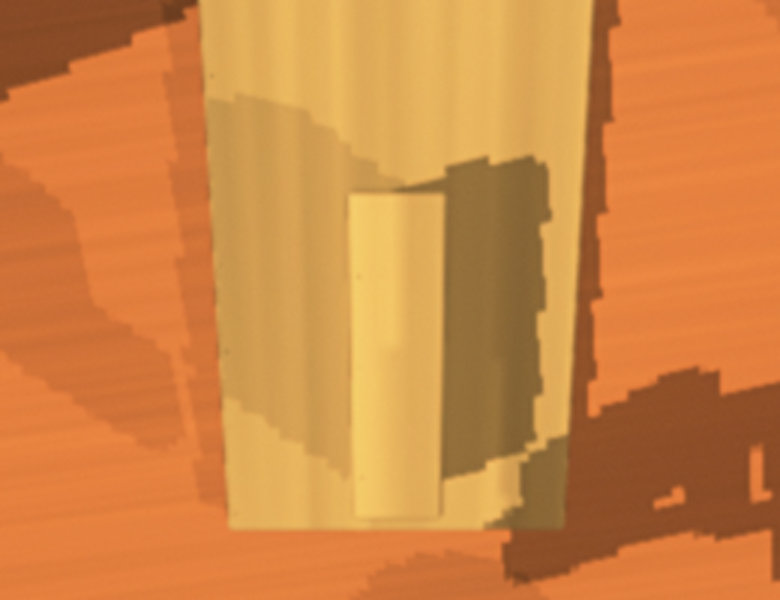

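step_arm --increments '[-0.7,0,0,0,0.3,-1.4,0,0,0,0.3,-2.1,0,0,0,0.3,-2.75,0,0,0,0.3,-2.75,0,0,0,0.3]'

```text
t: 11.02
tcp_pos: [0.4615, 0.1052, 0.2584]
tool_rot: [0.709, -0.048, -0.702, -0.045]
force: [0.0, 0.2, -0.7]
finger_gap: 0.701
```

Run:
```python
from h import *
inc([]); 
c=camera_model("wrist"); im=snapshot("wrist")
print("cam",-c["R"].T@c["t"],K(c),"ring pred at tip",w2p(c,[.6415,.0793,.01]),"tip pred",w2p(c,[.6415,.0793,.025]))
cv2.imwrite("pics/w5raw.png",im); np.save("w5.npy",[c["R"].ravel().tolist()+c["t"].tolist()])
cv2.imwrite("pics/w5.png",cv2.resize(im[0:150,190:390],None,fx=4,fy=4,interpolation=cv2.INTER_CUBIC))
```

```text
tcp [0.4615 0.1052 0.2584] yaw -97.55 F [ 0.   0.2 -0.7] gap 0.701 t 11.03
cam [0.54323885 0.09413519 0.40247974] 318.72137843990845 ring pred at tip [282.21631009   8.34946801] tip pred [282.28768209   4.10032955]
```

View pics/w5.png

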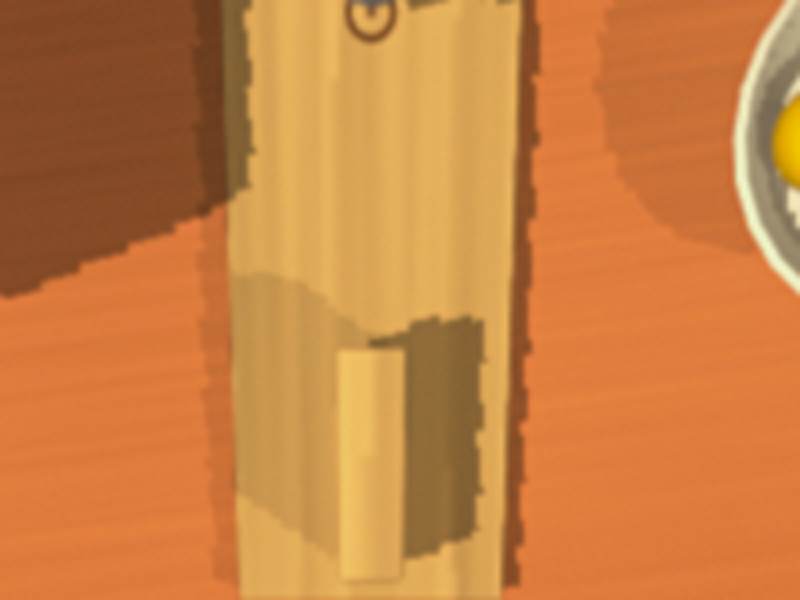

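```bash
python3 -c "
import cv2
g=cv2.imread('pics/w5raw.png').astype(int)
for r in range(0,14): print(r,' '.join('%d/%d'%(g[r,c].sum()//3,g[r,c][2]-g[r,c][0]) for c in range(272,294)))"
```

```text
0 170/141 170/139 165/138 154/131 121/100 98/67 114/64 121/62 114/51 101/35 92/25 91/24 96/34 102/44 105/55 89/50 99/75 148/122 162/137 138/119 106/91 93/80
1 171/139 170/138 166/137 151/130 111/103 94/88 133/109 148/113 140/99 120/74 96/47 97/50 117/74 130/91 132/100 101/87 95/92 145/126 165/138 154/133 119/104 105/91
2 171/139 171/139 166/137 151/130 105/103 94/97 147/131 167/140 161/136 132/112 98/81 104/85 139/116 155/129 153/129 113/109 94/99 136/123 161/138 159/138 137/118 131/113
3 171/139 171/139 166/136 151/129 106/103 95/97 149/131 168/141 163/140 138/123 106/102 113/107 146/128 160/136 154/134 115/110 95/99 136/123 162/137 162/137 156/136 154/135
4 171/139 171/140 165/137 153/131 113/107 94/96 139/124 165/139 165/137 152/131 134/120 138/123 153/131 160/135 151/130 110/105 97/99 142/128 163/137 162/135 159/137 160/136
5 171/139 170/139 166/137 154/131 121/111 90/94 115/110 155/135 165/137 162/135 157/136 157/134 159/135 157/133 138/120 98/100 102/102 150/132 164/137 162/136 158/136 159/136
6 171/139 171/138 165/136 156/133 132/118 95/95 96/97 138/123 159/139 163/137 161/138
[... 614 characters left out ...]
139 164/137 156/134 153/132 155/133 153/131 146/125 129/115 114/107 107/101 110/103 123/111 140/124 158/137 166/138 167/137 165/136 162/136 161/136 159/136 159/136
11 171/139 171/138 165/136 156/134 153/132 155/133 156/133 156/132 153/130 148/125 145/124 148/129 155/134 161/136 165/137 166/138 166/137 165/136 163/136 161/136 158/136 158/137
12 171/138 171/138 165/136 155/133 153/131 154/131 155/131 157/133 157/134 156/133 155/133 157/136 160/136 162/135 164/137 166/137 165/137 164/137 163/136 160/135 158/137 159/136
13 171/138 171/138 163/137 156/133 153/132 153/133 155/132 156/133 156/133 155/133 154/134 157/135 159/135 161/135 164/136 166/137 166/137 164/136 163/135 161/135 158/137 159/136
```

Run:
```python
from h import *
d=np.load("w5.npy")[0]; c=camera_model("wrist"); c["R"]=d[:9].reshape(3,3); c["t"]=d[9:]
u=np.array([np.cos(np.radians(-7.5)),np.sin(np.radians(-7.5)),0])
for n,x,z in(("quill front",-.011,.06),("needle front at 60",-.003,.06),("tip",0,.025),("arm",-.02,.15)): print(n,w2p(c,np.array([.6415,.0793,z])+u*x))
inc([(.4593,.1044,.08,-97.55),(.5328,.0943,.08,-97.55),(.5328,.0943,.0187,-97.55)])
```

```text
quill front [282.47386672   6.30910943]
needle front at 60 [282.47911398  -3.64031691]
tip [282.28768209   4.10032955]
arm [283.22049084 -17.96932879]
tcp [0.4598 0.1052 0.2565] yaw -97.55 F [ 0.1  0.7 -0.7] gap 0.7 t 11.07
[2.942e+00 2.000e-03 2.600e-02] 0.0
[ 2.95   0.008 -1.211] 0.0
[ 3.971e+00  3.000e-03 -1.204e+00] 0.0
```

step_arm --increments '[0,0,0,-2.1,0.3,0,0,0,-4.2,0.3,0,0,0,-6.3,0.3,0,0,0,-8.4,0.3,0,0,0,-10.5,0.3]'

```text
t: 11.7
tcp_pos: [0.4593, 0.1051, 0.2546]
tool_rot: [0.653, 0.27, -0.653, 0.274]
force: [0.4, 0.6, 0.0]
finger_gap: 0.702
```

step_arm --increments '[0,0,0,-2.1,0.3,0,0,0,-4.2,0.3,0,0,0,-6.3,0.3,0,0,0,-8.4,0.3,0,0,0,-10.5,0.3]'

```text
t: 12.32
tcp_pos: [0.4588, 0.105, 0.2528]
tool_rot: [0.462, 0.533, -0.465, 0.535]
force: [-0.3, -1.1, -0.3]
finger_gap: 0.703
```

step_arm --increments '[0,0,0,-2.1,0.3,0,0,0,-4.2,0.3,0,0,0,-6.3,0.3,0,0,0,-8.4,0.3,0,0,0,-10.5,0.3]'

```text
t: 12.95
tcp_pos: [0.4583, 0.1048, 0.2509]
tool_rot: [0.175, 0.686, -0.179, 0.683]
force: [-0.1, -0.3, -0.9]
finger_gap: 0.7
```

Run:
```python
from h import *
inc([(.5225,.095,.11,82.5)]); print(sense()["q"])
```

```text
tcp [0.4583 0.1048 0.2509] yaw 60.96 F [-0.1 -0.3 -0.9] gap 0.7 t 12.95
[2.345 0.392 1.018] -4.31
[-0.01009228  0.29478859  1.78044949 -0.00599859  1.07092838 -1.07110249]
```

step_arm --increments '[0.5,0.1,0.25,-1.1,0.3,1.0,0.2,0.5,-2.2,0.3,1.6,0.3,0.75,-3.3,0.3,2.3,0.39,1.0,-4.3,0.3,2.3,0.39,1.0,-4.3,0.3]'

```text
t: 13.58
tcp_pos: [0.5193, 0.095, 0.1083]
tool_rot: [0.045, 0.71, -0.049, 0.701]
force: [0.2, -0.0, -0.8]
finger_gap: 0.7
```

step_arm --increments '[0,0,0,0,0.3,0,0,0,0,0.3,0,0,0,0,0.3,0,0,0,0,0.3,0,0,0,0,0.3]'

```text
t: 14.2
tcp_pos: [0.5195, 0.0951, 0.1089]
tool_rot: [0.045, 0.71, -0.049, 0.701]
force: [-1.0, -0.3, -0.1]
finger_gap: 0.7
```

Run:
```python
from h import *
inc([])
c=camera_model("wrist"); im=snapshot("wrist")
r=w2p(c,[.6415,.0793,.01]); t=w2p(c,[.6415,.0793,.025])
print("cam",-c["R"].T@c["t"],"ring pred at tip",r,"tip pred",t,"px per +10mm press x",w2p(c,[.6514,.0780,.01])-r)
cv2.imwrite("pics/w6raw.png",im)
np.save("w6.npy",c["R"].ravel().tolist()+c["t"].tolist())
u,v=np.clip(t.astype(int),[90,65],[470,355]); print(u-90,v-65)
cv2.imwrite("pics/w6.png",cv2.resize(im[v-65:v+65,u-90:u+90],None,fx=4.4,fy=4.4,interpolation=cv2.INTER_CUBIC))
```

```text
tcp [0.5195 0.0951 0.1089] yaw 82.35 F [-1.  -0.3 -0.1] gap 0.7 t 14.2
cam [0.43920713 0.10600345 0.25306753] ring pred at tip [283.67821422 339.13066721] tip pred [283.67324789 350.94844871] px per +10mm press x [3.55230058e-03 8.82436123e+00]
193 285
```

View pics/w6.png

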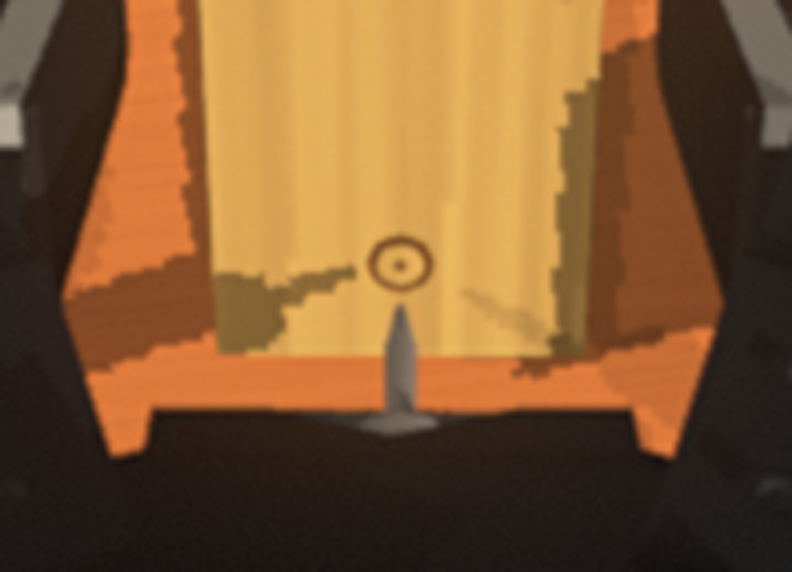

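The view is clear now. The tip is at crop (400,304) and the ring at (400,264). The ring is about 3 mm too far towards the column, and there is no sideways error. I'll regrip and pull back 3 mm.

```bash
python3 -c "
from h import *
inc([(.5328,.0943,.0187,82.4)])"
```

```text
tcp [0.5194 0.0951 0.1087] yaw 82.35 F [-0.   1.   0.5] gap 0.703 t 14.25
[1.497 0.027 0.242] -0.01
```

step_arm --increments '[0,0.02,0.24,0,0.3,0.5,0.02,0.24,0,0.3,1.0,0.02,0.24,0,0.3,1.5,0.02,0.24,0,0.3,1.5,0.02,0.24,0,0.3]'

```text
t: 14.88
tcp_pos: [0.5321, 0.0938, 0.0166]
tool_rot: [0.045, 0.711, -0.049, 0.7]
force: [-0.0, -0.3, 0.0]
finger_gap: 0.701
```

step_arm --increments '[0,0,0,0,0.6,0,0,0,0,0.75,0,0,0,0,0.9,0,0,0,0,1,0,0,0,0,1]'

```text
t: 15.5
tcp_pos: [0.5331, 0.0938, 0.0179]
tool_rot: [0.045, 0.71, -0.049, 0.701]
force: [-0.5, -0.0, 7.0]
finger_gap: 0.203
```

step_arm --increments '[0,0,-0.02,0,1,0,0,-0.05,0,1,0,0,-0.05,0,1,0,0,-0.05,0,1,0,0,-0.05,0,1]'

```text
t: 16.12
tcp_pos: [0.5304, 0.0942, 0.0179]
tool_rot: [0.045, 0.71, -0.049, 0.701]
force: [1.2, -1.2, 0.9]
finger_gap: 0.202
```

step_arm --increments '[0,0,0,0,0.85,0,0,0,0,0.7,0,0,0,0,0.5,0,0,0,0,0.4,0,0,0,0,0.3]'

```text
t: 16.75
tcp_pos: [0.5303, 0.0942, 0.0179]
tool_rot: [0.045, 0.71, -0.049, 0.701]
force: [-0.1, 0.4, -0.3]
finger_gap: 0.7
```

step_arm --increments '[-0.5,0,0,0,0.3,-1.0,0,0,0,0.3,-1.5,0,-0.2,0,0.3,-1.5,0,-0.2,0,0.3,-1.5,0,-0.2,0,0.3]'

```text
t: 17.38
tcp_pos: [0.5196, 0.0962, 0.1077]
tool_rot: [0.045, 0.71, -0.049, 0.701]
force: [0.7, -0.4, 0.2]
finger_gap: 0.701
```

Run:
```python
from h import *
inc([])
c=camera_model("wrist"); im=snapshot("wrist"); cv2.imwrite("pics/w7raw.png",im)
print(w2p(c,[.6415,.0793,.01]),w2p(c,[.6415,.0793,.025]))
for f in("w6raw","w7raw"):
    g=cv2.imread(f"pics/{f}.png").astype(int)
    sub=g[325:375,270:300]; lum=sub.sum(2)//3; sat=sub[:,:,2]-sub[:,:,0]
    ys,xs=np.where((sat<60)&(lum<170)); print(f,"grey top row",ys.min()+325, "col at top",xs[ys==ys.min()]+270)
    print([(r+325,lum[r,12:15].tolist(),sat[r,13]) for r in range(10,40)][::1])
```

```text
tcp [0.5196 0.0962 0.1077] yaw 82.33 F [ 0.7 -0.4  0.2] gap 0.701 t 17.38
[282.50987575 340.30614227] [282.44508963 352.2167831 ]
w6raw grey top row 355 col at top [283 284]
[(335, [158, 155, 155], np.int64(134)), (336, [160, 157, 155], np.int64(134)), (337, [156, 150, 146], np.int64(130)), (338, [134, 121, 119], np.int64(111)), (339, [87, 84, 83], np.int64(87)), (340, [94, 101, 105], np.int64(99)), (341, [133, 142, 147], np.int64(124)), (342, [157, 158, 160], np.int64(136)), (343, [156, 148, 151], np.int64(130)), (344, [142, 120, 123], np.int64(110)), (345, [130, 100, 101], np.int64(99)), (346, [143, 125, 126], np.int64(116)), (347, [155, 155, 155], np.int64(134)), (348, [150, 156, 158], np.int64(134)), (349, [120, 133, 135], np.int64(118)), (350, [108, 104, 103], np.int64(103)), (351, [138, 130, 124], np.int64(119)), (352, [158, 152, 151], np.int64(133)), (353, [158, 147, 146], np.int64(124)), (354, [149, 125, 123], np.int64(91)), (355, [136, 103, 104], np.int64(55)), (356, [124, 91, 96], np.int64(37)), (357, [118, 90, 96], np.int64(32)), (358, [110, 89, 96], np.int64(30)), (359, [
[... 693 characters left out ...]
2], np.int64(136)), (347, [150, 148, 146], np.int64(130)), (348, [120, 116, 110], np.int64(110)), (349, [106, 105, 113], np.int64(103)), (350, [136, 138, 145], np.int64(123)), (351, [153, 153, 155], np.int64(133)), (352, [154, 155, 155], np.int64(134)), (353, [154, 152, 154], np.int64(133)), (354, [146, 147, 153], np.int64(122)), (355, [124, 130, 149], np.int64(94)), (356, [99, 111, 144], np.int64(61)), (357, [89, 101, 138], np.int64(43)), (358, [88, 99, 129], np.int64(34)), (359, [89, 98, 124], np.int64(29)), (360, [92, 100, 119], np.int64(24)), (361, [95, 100, 115], np.int64(24)), (362, [97, 101, 113], np.int64(25)), (363, [98, 103, 111], np.int64(26)), (364, [98, 104, 111], np.int64(28))]
```

The ring now sits under the tip: the dot-to-tip offset is 11.5 px, against 11.9 px if exactly aligned. Next is the flap. I'll shut the gripper, go over and behind it, then fold it down.

step_arm --increments '[-0.8,0,0,0,0.6,-1.6,0,0,0,0.9,-1.6,0.7,0.3,0,1,-1.6,1.5,0.6,0,1,-1.6,2.3,0.9,0,1]'

```text
t: 18.05
tcp_pos: [0.5934, 0.2271, 0.2001]
tool_rot: [0.045, 0.711, -0.05, 0.7]
force: [1.1, -0.2, 0.2]
finger_gap: -0.004
```

```bash
cat >> h.py <<'E'
def press(P):
    s=np.radians(7.5); c,n=np.cos(s),np.sin(s); T=sense()["tcp_pos"]; d=T[:2]-[.6415,.0793]
    print("press xyz mm",np.round(np.array([c*d[0]-n*d[1],n*d[0]+c*d[1],T[2]])*1000,1))
    inc([(.6415+(c*x+n*y)/1000,.0793+(-n*x+c*y)/1000,z/1000,82.5) for x,y,z in P])
E
python3 -c "
from h import *
press([(-62,165,150),(-62,165,63),(-62,128,63)])"
```

```text
press xyz mm [-67.  140.3 200.1]
tcp [0.5934 0.2271 0.2001] yaw 82.28 F [ 1.1 -0.2  0.2] gap -0.004 t 18.05
[0.83  0.419 0.096] -0.04
[2.28  0.43  0.119] -0.04
[ 2.285 -0.187  0.122] -0.04
```

step_arm --increments '[0.2,0.42,0.1,0,1,0.9,0.43,0.12,0,1,1.6,0.43,0.12,0,1,2.28,0.43,0.12,0,1,2.28,0.43,0.12,0,1]'

```text
t: 18.68
tcp_pos: [0.5979, 0.25, 0.0579]
tool_rot: [0.044, 0.715, -0.051, 0.696]
force: [-0.5, -0.8, 1.2]
finger_gap: 0.0
```

```bash
python3 -c "
from h import *
press([(-62,145,63),(-62,128,63),(-62,111,61),(-62,96,53.7),(-62,85,41.6),(-62,78,26)])"
```

```text
press xyz mm [-65.5 163.6  57.9]
tcp [0.5979 0.25   0.0579] yaw 82.28 F [-0.5 -0.8  1.2] gap 0.0 t 18.68
[-0.082 -0.31   0.057] -0.04
[-0.079 -0.594  0.058] -0.04
[-0.043 -0.877  0.06 ] -0.04
[ 0.082 -1.125  0.064] -0.04
[ 0.286 -1.306  0.071] -0.04
[ 0.547 -1.42   0.078] -0.04
```

step_arm --increments '[-0.08,-0.2,0.06,0,1,-0.08,-0.4,0.06,0,1,-0.08,-0.6,0.06,0,1,-0.06,-0.75,0.06,0,1,-0.04,-0.88,0.06,0,1]'

```text
t: 19.3
tcp_pos: [0.5954, 0.1965, 0.0617]
tool_rot: [0.045, 0.714, -0.051, 0.697]
force: [0.9, 0.9, 0.6]
finger_gap: 0.004
```

```bash
python3 -c "
from h import *
press([(-62,111,61),(-62,96,53.7),(-62,85,41.6),(-62,78,26),(-62,77,18)])"
```

```text
press xyz mm [-61.  110.2  61.7]
tcp [0.5954 0.1965 0.0617] yaw 82.26 F [0.9 0.9 0.6] gap 0.004 t 19.3
[ 0.012  0.013 -0.016] -0.05
[ 0.136 -0.236 -0.012] -0.05
[ 0.34  -0.417 -0.006] -0.05
[ 0.601 -0.531  0.001] -0.05
[ 0.734 -0.546  0.004] -0.05
```

step_arm --increments '[0.01,-0.1,0,0,1,0.03,-0.2,0,0,1,0.06,-0.3,0,0,1,0.06,-0.3,0,0,1,0.06,-0.3,0,0,1]'

```text
t: 19.92
tcp_pos: [0.5926, 0.1784, 0.0581]
tool_rot: [0.044, 0.714, -0.051, 0.696]
force: [1.0, 0.7, 0.2]
finger_gap: -0.002
```

Run:
```python
from h import *
press([])
im=snapshot("scene"); cv2.imwrite("pics/s3raw.png",im)
old=cv2.imread("pics/scene0.png")
def prof(g,v): 
    return [int(g[v,u].sum()//3) for u in range(405,440,1)]
for v in (235,245,255): print(v,"old",prof(old,v)); print(v,"new",prof(im,v))
```

```text
press xyz mm [-61.4  91.8  58.1]
tcp [0.5926 0.1784 0.0581] yaw 82.27 F [1.  0.7 0.2] gap -0.002 t 19.93
235 old [146, 146, 148, 147, 149, 147, 148, 146, 147, 148, 147, 114, 93, 90, 92, 92, 90, 116, 197, 207, 161, 150, 151, 149, 150, 148, 147, 146, 148, 148, 148, 148, 148, 149, 147]
235 new [97, 98, 92, 56, 43, 44, 52, 69, 85, 80, 52, 74, 79, 51, 108, 158, 161, 165, 162, 163, 162, 163, 164, 163, 162, 160, 161, 162, 162, 162, 163, 161, 163, 163, 161]
245 old [145, 144, 146, 144, 146, 146, 116, 110, 89, 87, 92, 91, 93, 90, 91, 90, 90, 91, 90, 88, 192, 205, 177, 151, 148, 148, 150, 150, 151, 149, 148, 150, 148, 148, 148]
245 new [115, 99, 96, 95, 97, 96, 97, 191, 203, 206, 206, 171, 166, 219, 194, 117, 105, 109, 110, 112, 121, 148, 155, 160, 163, 164, 163, 163, 164, 163, 163, 163, 163, 163, 161]
255 old [84, 83, 83, 84, 82, 83, 84, 86, 81, 85, 85, 83, 86, 89, 91, 91, 89, 89, 90, 89, 88, 88, 87, 95, 132, 137, 136, 134, 136, 137, 141, 143, 150, 150, 150]
255 new [119, 176, 215, 206, 199, 200, 200, 200, 201, 202, 204, 206, 205, 206, 158, 182, 204, 139, 104, 101, 102, 100, 102, 136, 153, 151, 150, 148, 149, 155, 156, 163, 165, 166, 165]
```

```bash
python3 -c "
from h import *
press([(-62,80,52),(-62,72,42),(-62,67,30),(-62,66,24),(-62,66,18)])"
```

```text
press xyz mm [-61.4  92.   58.2]
tcp [0.5927 0.1785 0.0582] yaw 82.27 F [-0.8  0.4  0.2] gap 0.002 t 19.98
[ 0.106 -0.198 -0.007] -0.05
[ 0.274 -0.33  -0.003] -0.05
[ 0.475 -0.411  0.003] -0.05
[ 0.575 -0.426  0.005] -0.05
[ 0.675 -0.425  0.008] -0.05
```

step_arm --increments '[0.05,-0.1,0,0,1,0.1,-0.2,0,0,1,0.19,-0.27,0,0,1,0.27,-0.33,0,0,1,0.36,-0.37,0,0,1]'

```text
t: 20.6
tcp_pos: [0.5894, 0.1557, 0.0366]
tool_rot: [0.044, 0.714, -0.051, 0.697]
force: [1.2, 0.3, 1.2]
finger_gap: 0.002
```

step_arm --increments '[0.06,-0.02,0,0,1,0.12,-0.04,0,0,1,0.17,-0.05,0,0,1,0.2,-0.05,0,0,1,0.2,-0.05,0,0,1]'

```text
t: 21.22
tcp_pos: [0.5882, 0.1526, 0.0244]
tool_rot: [0.044, 0.715, -0.051, 0.696]
force: [-0.3, 0.2, 0.1]
finger_gap: 0.001
```

```bash
python3 -c "
from h import *
press([(-62,66,18)])"
```

```text
press xyz mm [-62.4  65.7  24.4]
tcp [0.5882 0.1526 0.0244] yaw 82.27 F [-0.3  0.2  0.1] gap 0.001 t 21.23
[0.106 0.005 0.009] -0.05
```

step_arm --increments '[0.03,0,0,0,1,0.06,0,0,0,1,0.1,0,0,0,1,0.12,0,0,0,1,0.12,0,0,0,1]'

```text
t: 21.85
tcp_pos: [0.588, 0.1524, 0.0181]
tool_rot: [0.044, 0.715, -0.051, 0.696]
force: [-0.5, -1.8, 7.2]
finger_gap: -0.001
```

step_arm --increments '[0.04,0,0,0,1,0.07,0,0,0,1,0.07,0,0,0,1,0.07,0,0,0,1,0.07,0,0,0,1]'

```text
t: 22.48
tcp_pos: [0.5881, 0.1524, 0.0178]
tool_rot: [0.044, 0.714, -0.051, 0.697]
force: [-5.6, -2.0, 24.9]
finger_gap: -0.001
```

step_arm --increments '[-0.5,0,0,0,1,-1.0,0,0,0,1,-1.8,0,-0.3,0,1,-2.6,0.3,-0.8,0,1,-3.4,0.6,-1.3,0,1]'

```text
t: 23.1
tcp_pos: [0.5195, 0.2009, 0.224]
tool_rot: [0.044, 0.715, -0.051, 0.696]
force: [1.6, 0.4, 0.3]
finger_gap: -0.001
```

step_arm --increments '[0,0.5,-0.8,0,1,0,1,-1.6,0,1,0,1.5,-2.0,0,1,0,2,-2.0,0,1,0,2.5,-2.0,0,1]'

```text
t: 23.72
tcp_pos: [0.4199, 0.3669, 0.2251]
tool_rot: [0.044, 0.715, -0.051, 0.696]
force: [0.9, -0.8, -0.1]
finger_gap: 0.0
```

Run:
```python
from h import *
press([])
im=snapshot("scene"); t=snapshot("top"); cv2.imwrite("pics/t4raw.png",t); cv2.imwrite("pics/s4raw.png",im)
o=np.zeros((600,800,3),np.uint8)
a=cv2.resize(im[170:340,270:460],None,fx=2.1,fy=2.1,interpolation=cv2.INTER_CUBIC)
b=cv2.resize(t[50:260,130:400],(400,311),interpolation=cv2.INTER_CUBIC)
o[:a.shape[0],:399]=a[:,:399]; o[:311,400:]=b
cv2.imwrite("pics/final.png",o[:360])
for n,g in(("scene",im),("top",t)):
    c=camera_model(n); r=Ro.from_euler('z',-7.5,degrees=True).as_matrix()
    print(n,[np.round(w2p(c,r@np.array(q)+[.6415,.0793,0]),1).tolist() for q in((-.07,.015,.018),(.01,.015,.018),(-.07,.11,.018),(-.07,.015,.026))])
```

```text
press xyz mm [-257.3  256.2  225.1]
tcp [0.4199 0.3669 0.2251] yaw 82.29 F [ 0.9 -0.8 -0.1] gap 0.0 t 23.73
scene [[378.5, 242.6], [384.5, 270.5], [414.1, 239.7], [379.0, 241.2]]
top [[187.6, 156.0], [191.9, 126.3], [151.9, 151.3], [187.1, 155.5]]
```

View pics/final.png

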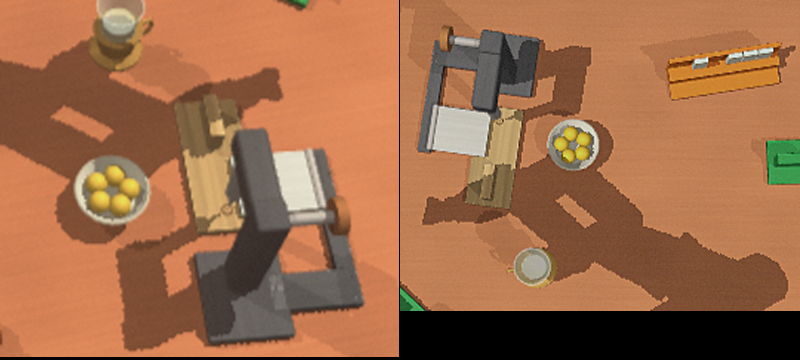

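```bash
python3 -c "
from h import *
c=camera_model('top');a=p2w(c,213,124.3,.01);b=p2w(c,205,191.1,.01);print(np.degrees(np.arctan2(a[1]-b[1],a[0]-b[0])))
print('dish',p2w(c,130+173/1.481,50+145/1.481,.03),'holder',p2w(c,130+133/1.481,50+267/1.481,.095))
sign_off()"
```

```text
-6.371885712240134
dish [ 0.59332119 -0.05325818  0.03      ] holder [0.37648471 0.01013993 0.095     ]
the job is handed in; nothing more can be done
```

The board is under the needle and the flap is down on its stop. I handed the job in at about 24 s of the 64 s, and the station gave no verdict.

**Board:** I gripped the wooden rack by its rib, slid it flat between the dish and the tea glass holder, and turned it in line with the press arm with the rib on the open side. A close wrist view showed the ring about 3 mm too far towards the column, so I pulled it back.

**Flap:** I then folded the flap down with the shut fingers until it met its stop. The fingertips were at z 18 mm, the height of a level flap's top face. The push reached 25 N. Afterwards I backed the arm clear.

**Last checks:**
- **Ring:** it was within about 0.5 mm of the needle axis, measured before the fold. The closing pictures show the board still there.
- **Rougher estimates:** before the pull-back, the scene camera and arm-position readings disagreed by up to about 5 mm along the press. I trusted the close wrist view.
- **Board angle:** a rough reading from the top view gave −6.4°, against −7.5° for the press. The gripper angle while placing it was −7.6°.
- **Dish and holder:** the dish reads within 1 mm of its first position. The holder reads about 3 mm off; I put that down to pixel reading, since nothing touched it.
- **Orange rack:** it looks unmoved in the top view, but I did not measure it again.

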